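# Snap the spacer organiser's lid shut, section by section

## Task

The lid of the tile-spacer organiser is only laid on: its four green rim sections still stand up. With the fingertips press each section down until it clicks flush with the white corners, starting with the side that carries the yellow pull tab and going round clockwise as seen from above, one section at a time. Only press: do not lift, tip or shove the organiser, and leave the mallet, trowel, azulejo fragment and jar where they are; finish clear of everything.

Things in the scene. Friction and masses are not known exactly. Their poses are not given: they have to be found in the camera images.
- organiser: Loose stack of three clear tiers of tile spacers with a lid; 140 (own x) by 180 mm (own y), about 1.3 kg, any yaw. Origin: centre of its underside, on the worktop; z up. Lid: four fixed white corners, 24 mm square, tops 146 mm above the worktop; between them one green rim section per side, outer faces on the outline; recessed clear middle, 138 mm up. Nothing stands higher than the raised sections.
- rim1_top (a point): Top centre of the first rim section, with the yellow pull tab (44 mm wide, sticking out 16 mm); organiser's -x side, 58 mm from its axis. Section 128 mm long (organiser y), 24 mm wide, 8 mm thick; top 153 mm above the worktop when up, 146 mm when clicked shut. The point moves with the section; axes parallel to the organiser's.
- rim2_top (a point): Centre of the top face of the second section (next one clockwise from above), on the organiser's +y side, 78 mm from its axis. Section 88 mm long (along organiser x), 24 mm wide; same heights as the first.
- rim3_top (a point): Centre of the top face of the third section, on the organiser's +x side, opposite the tab, 58 mm from its axis; 128 mm long (along organiser y), 24 mm wide; same heights.
- rim4_top (a point): Centre of the top face of the fourth section, on the organiser's -y side, 78 mm from its axis; 88 mm long (along organiser x), 24 mm wide; same heights.
- rim1 (a joint): How far the first section has gone down, m: 0 up, 0.007 shut. It slides straight down as a whole. A snap: it resists with about 5 N at first, less as it goes down, and past half way (3.5 mm) it pulls itself shut and stays; let go before half way it springs back up.
- rim2 (a joint): The same for the second section.
- rim3 (a joint): The same for the third section.
- rim4 (a joint): The same for the fourth section.
- mallet: Mallet with a yellow rubber head (60 mm diameter, 90 mm long along own y, centred at own x = +110 mm) and a wooden handle to own x = -162 mm, lying on the worktop, 60 mm high; bystander. Origin on the worktop under the handle.
- trowel: Stainless steel margin trowel lying flat, blade 130 by 50 mm towards own +x, wooden handle to own x = -120 mm, 34 mm high; bystander. Origin on the worktop near the front end of the handle.
- azulejo: Green glazed tile fragment lying flat, about 100 by 85 mm, 10 mm thick; bystander. Origin at the middle of its underside.
- jar: Closed jar with white cap, 60 mm diameter, 100 mm high, standing; bystander. Origin at the centre of its underside.

How it is judged:
By the outcome, as a careful person would: the job done as asked, in the order asked, and still so for the second after the job is handed in, with the robot touching nothing.
It also fails if it takes over 51 s, if anything falls off the work surface, if the arm or the gripper's body presses on something with over 40 N, if the wrist force passes 120 N, or if a joint passes its speed limit or range.

## Robot

A 7-joint arm with a two-finger parallel gripper is mounted at the origin on the work surface. World frame = base frame: x ahead of the robot, y to its left, z up, the work surface at z = 0. Lengths are in m, angles in rad, forces in N, time in s.
With the tool pointing down it reaches from about 0.4 to 0.875 m from the base axis. Payload 6.5 kg.
Tool frame: the origin (TCP) lies at the very end of the fingers, on their centre line; the grasp point (between the pads) lies 19 mm behind it (grip_point_offset is the distance from the TCP to the grasp point, in m); y points along the fingers, z is the direction in which the jaws open and shut, and the axes are right-handed (so a half turn about y gives the same grasp; the last joint's range is limited). The gripper opens to 85 mm and grips with 20 to 120 N. Pads are 22 mm wide; open, the fingers measure 114 mm over their backs; the gripper's body (76 mm by 85 mm) begins 54 mm behind the grasp point. The pads swing forward as they close: fully open they stand 13 mm farther back than shut.
Start: joints at [-1.241, 0.536, -0.004, 1.538, 0.003, 1.067, -0.071], TCP at [0.251, 0.6, 0.231] pointing down, gripper open.
Joint ranges: [-2.7, 2.7], [-0.37, 2.16], [-1.27, 1.26], [0.24, 2.4], [-1.31, 4.45], [0.19, 1.91], [-2.76, 2.76]. Speed limits (rad/s): [2.39, 2.39, 3.14, 3.14, 3.14, 3.14, 3.14].

## Interface

Orientations are given as a rotation vector (axis times angle).
In Python, from workcell import * gives the robot as it stands. The module is installed in compiled form; this text tells all that it offers.
- The arm moves only by the tool play_rows, never from a script. Its argument "commands" is a list of rows, each a list of 7 numbers: the shift along the tool's x, y, z in m, then the turn, a rotation vector about the tool's x, y, z in degrees, then the closure in counts, from 0 (fully open) to 255 (shut). A call has exactly 8 rows; each row is the pose to reach, as a shift and turn from the pose measured when the call began, along the tool's axes at that moment; what a row does not reach only later rows make up. A row lasts 1/12 s, in which the tool goes at most 41.7 mm and 7.16 degrees, less where a joint would pass 70% of its speed; a pose out of reach is approached as far as the arm can. A call with a gripper value outside its range is refused whole. The fingers move at their own pace and stop on an object; "squeeze" is the grip in N (left out, the last holds). Time passes only in rows, so rows that repeat a pose let the fingers close, or fill a call up. It gives the time, the measured TCP pose, the force and the opening at its end, in the units of the state.
- state(): the state, without advancing time (a new reading comes with each control period).
- snapshot(name): name is "scene" or "top"; returns the picture (384x512x3 uint8, red, green, blue); there is no depth.
- camera_info(name): a dict with "camera_matrix" (3x3 intrinsics, pixels), "rvec" (rotation vector, rad) and "tvec" (3), from world to camera coordinates, as OpenCV has them. Camera axes: x right, y down, z forward; pixel columns grow to the right and rows downward; lengths in m; the calibration is good to about 2 mm. A picture is of the moment at which its call begins. camera_info takes no time and is no camera call.
- hand_in(): hands the job in, once; it reports no verdict.
The state is a dict: "clock": time; "joint_pos": joint angles; "qd": joint speeds; "effort": joint torques, N m; "tcp_pos": TCP position; "tcp_rot": TCP orientation; "force": force on the tool from outside, world axes, zero at the start; "ft_torque": the same for the moment, N m; "opening": opening from 0.0 (shut) to 1.0 (fully open).
Only numpy, scipy, OpenCV 4.12 (cv2) and the standard library are available. Lean on these libraries where they do the work, as an engineer would, in place of code of your own. Each camera call takes 0.05 s, during which the arm holds its last target.

## Working session

There is one attempt and no reset: what is moved stays moved. The work goes in short steps, Python scripts to look and compute and a tool call to move; the robot and the scene stay as the last step left them, time stands still between calls to the robot, and variables do not carry over. Pictures are saved under pics/ and viewed, and the job is handed in when it is done.

Besides the shell and the picture viewer there is one more tool, called after "Call:" as a command line: name --pt "numbers of a row" for each row, then --argument value for the rest. play_rows: Moves the arm, as the interface text tells. Its arguments: {"type":"object","properties":{"commands":{"type":"array"},"squeeze":{"type":"number"}},"required":["commands"]}

```bash
mkdir -p pics; ls; python3 - <<'E'
from workcell import *
import cv2
s=state();print({k:s[k] for k in('clock','tcp_pos','tcp_rot','force','opening')})
for n in('scene','top'):
    cv2.imwrite(f'pics/{n}0.png',cv2.resize(snapshot(n)[:,:,::-1],None,fx=1.5,fy=1.5)); print(n,camera_info(n))
E
```

```text
pics
{'clock': 0.0, 'tcp_pos': array([0.25038746, 0.5991512 , 0.23039394]), 'tcp_rot': array([-1.55017539,  0.31063362, -0.31034746]), 'force': array([ 0.30389863, -0.39958752, -0.39428392]), 'opening': 0.9996359915009896}
scene {'camera_matrix': array([[462.73684236,   0.        , 253.25366235],
       [  0.        , 462.73684236, 194.93910643],
       [  0.        ,   0.        ,   1.        ]]), 'rvec': array([ 1.24041003,  2.01330236, -1.13534337]), 'tvec': array([ 0.26303258, -0.15085933,  1.93813966])}
top {'camera_matrix': array([[481.12265395,   0.        , 250.92400032],
       [  0.        , 481.12265395, 187.96491871],
       [  0.        ,   0.        ,   1.        ]]), 'rvec': array([ 2.01520462, -2.21091327,  0.23360146]), 'tvec': array([0.04552124, 0.55698632, 1.21995061])}
```

View pics/scene0.png

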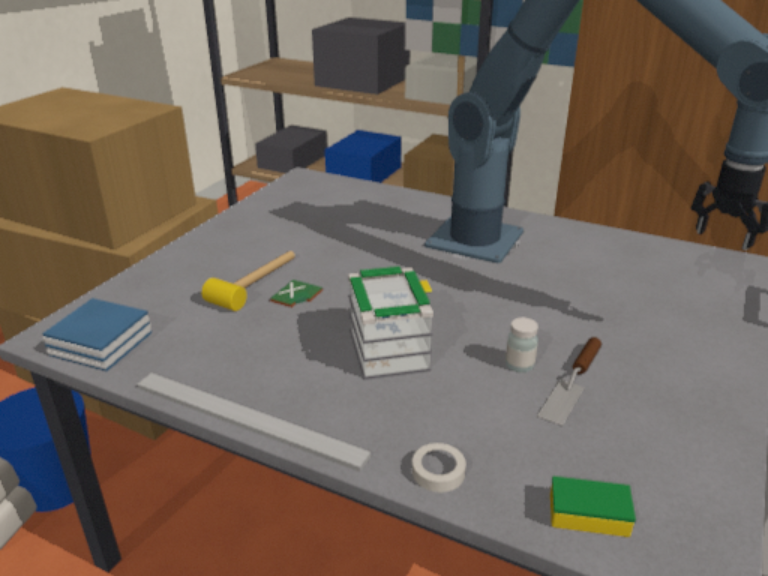

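View pics/top0.png

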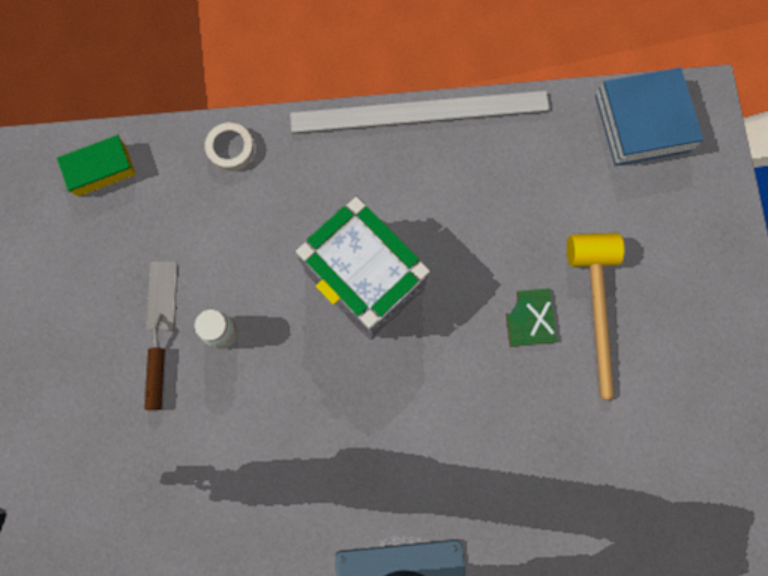

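The scene view shows the organiser at about (390,315) with the tab on its far right. In the top view (1.5x) the lid centre is near (363,262) and the yellow tab is at (328,291). Clockwise from the tab, the sections are lower-left, upper-left, upper-right and lower-right. Next I'll measure them.

```bash
cat > h.py <<'E'
from workcell import *
import numpy as np, cv2
from scipy.spatial.transform import Rotation as Ro
def cam(n):
    c=camera_info(n);R=cv2.Rodrigues(c['rvec'])[0];t=c['tvec'].reshape(3);return c['camera_matrix'],R,t
def ray(n,p):
    K,R,t=cam(n);d=R.T@np.linalg.inv(K)@np.array([p[0],p[1],1.]);return -R.T@t,d
def plane(n,p,z):
    o,d=ray(n,p);return (o+d*(z-o[2])/d[2])
def proj(n,X):
    K,R,t=cam(n);q=(R@np.atleast_2d(X).T+t[:,None]);q=K@q;return (q[:2]/q[2]).T
def tri(p,q):
    P=[];
    for n in('top','scene'):
        K,R,t=cam(n);P.append(K@np.c_[R,t])
    X=cv2.triangulatePoints(P[0],P[1],np.array(p,float).reshape(2,1),np.array(q,float).reshape(2,1)).ravel();return X[:3]/X[3]
def comps(im,box,kind='green'):
    hsv=cv2.cvtColor(im,cv2.COLOR_RGB2HSV)
    m=cv2.inRange(hsv,(45,110,50),(80,255,255)) if kind=='green' else cv2.inRange(hsv,(22,130,120),(35,255,255))
    mm=np.zeros_like(m);x0,y0,x1,y1=box;mm[y0:y1,x0:x1]=m[y0:y1,x0:x1]
    n,l,s,c=cv2.connectedComponentsWithStats(mm,connectivity=4)
    return [(c[i],s[i],l==i) for i in range(1,n) if s[i,4]>15]
E
python3 - <<'E'
from h import *
t=snapshot('top');s=snapshot('scene')
for n,im,b in(('top',t,(185,120,300,230)),('scene',s,(225,170,300,225))):
    for k in('green','y'):
        for c,st,m in comps(im,b,k):
            print(n,k,c.round(1),st[4],plane(n,c,.152).round(4), cv2.minAreaRect(np.argwhere(m)[:,::-1].astype(np.float32)))
cv2.imwrite('pics/s1.png',cv2.resize(s[170:260,220:310,::-1],None,fx=6,fy=6,interpolation=2))
cv2.imwrite('pics/t1.png',cv2.resize(t[120:230,190:300,::-1],None,fx=5,fy=5,interpolation=2))
E
```

```text
top green [219.6 151.3] 304 [0.6395 0.0649 0.152 ] ((219.72377014160156, 151.24864196777344), (8.91952896118164, 33.596893310546875), 48.01278305053711)
top green [258.3 157.7] 440 [ 0.6142 -0.0297  0.152 ] ((258.3375549316406, 157.63485717773438), (49.57652282714844, 9.115099906921387), 46.218875885009766)
top green [224.2 189.1] 437 [0.5423 0.0613 0.152 ] ((224.2073211669922, 189.17127990722656), (50.239315032958984, 8.985893249511719), 46.27302551269531)
top green [262.9 195.5] 319 [ 0.5175 -0.0317  0.152 ] ((262.9256591796875, 195.4522705078125), (8.952577590942383, 34.82509994506836), 46.7357063293457)
top y [218.  194.1] 127 [0.5311 0.0776 0.152 ] ((218.25003051757812, 194.25001525878906), (17.677669525146484, 7.0710673332214355), 45.0)
scene green [253.6 180.8] 115 [ 0.5229 -0.0289  0.152 ] ((253.87623596191406, 180.7623748779297), (4.278659820556641, 26.069976806640625), 84.2894058227539)
scene green [271.2 199.1] 305 [0.5983 0.0677 0.152 ] ((270.04095458984375, 200.95083618164062), (24.327009201049805, 38.28302764892578), 39.80556869506836)
scene green [240.  195.6] 157 [ 0.6224 -0.0247  0.152 ] ((240.00003051757812, 195.5), (23.71708106994629, 6.640783309936523), 71.56505584716797)
scene y [283.7 190.5] 41 [0.5356 0.0807 0.152 ] ((283.70001220703125, 190.4000244140625), (8.497057914733887, 4.472135543823242), 63.43495178222656)
```

View pics/s1.png

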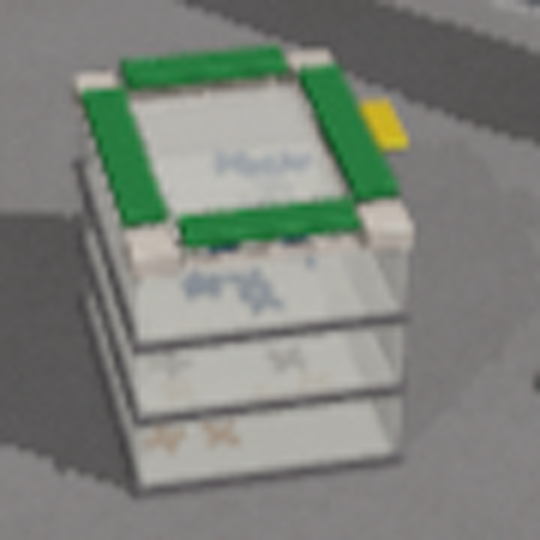

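View pics/t1.png

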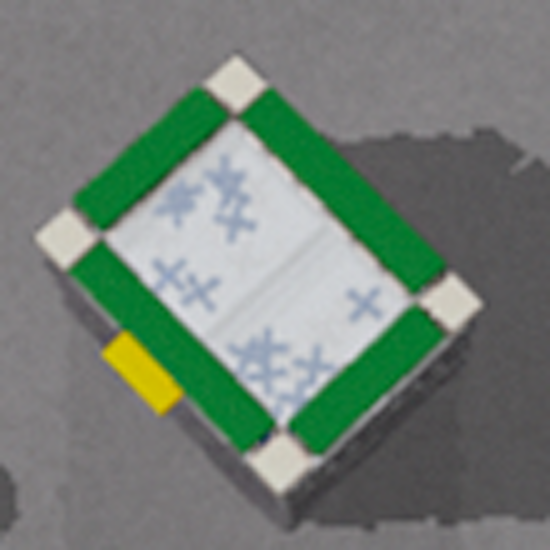

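```bash
cat >> h.py <<'E'
RIM={1:(.5423,.0613),2:(.6395,.0649),3:(.6142,-.0297),4:(.5175,-.0317)}
def delta(x,y,z):
    s=state();R=Ro.from_rotvec(s['tcp_rot']).as_matrix()
    d=np.array([x,y,z])-s['tcp_pos']
    # turn to get exactly vertical with same heading
    yv=np.array([0,0,-1.]);xv=R[:,0]-R[:,0]@yv*yv;xv/=np.linalg.norm(xv);D=np.c_[xv,yv,np.cross(xv,yv)]
    print('shift mm',(R.T@d*1000).round(1),'turn deg',np.degrees(Ro.from_matrix(R.T@D).as_rotvec()).round(2),'tcp',s['tcp_pos'].round(4),'F',s['force'].round(1),'t',s['clock'])
    return R
E
python3 - <<'E'
from h import *
print(tri((262.9,195.5),(253.6,180.8)),tri((258.3,157.7),(240,195.6)))
print(delta(*RIM[1],.19).round(2))
E
```

```text
[ 0.51803977 -0.03170706  0.14875437] [ 0.61524597 -0.02937797  0.14701831]
shift mm [ 476.7   41.2 -384. ] turn deg [ 0.06 -0.    0.  ] tcp [0.2505 0.5994 0.2307] F [ 0.8  0.4 -0.6] t 0.2
[[ 0.92 -0.    0.39]
 [-0.39 -0.    0.92]
 [ 0.   -1.   -0.  ]]
```

Call:
play_rows --pt "0.035 0 -0.028 0 0 0 255" --pt "0.07 0 -0.056 0 0 0 255" --pt "0.1 0 -0.08 0 0 0 255" --pt "0.13 0 -0.105 0 0 0 255" --pt "0.16 0 -0.13 0 0 0 255" --pt "0.19 0 -0.153 0 0 0 255" --pt "0.22 0 -0.177 0 0 0 255" --pt "0.25 0 -0.2 0 0 0 255" --squeeze 20

```text
clock: 0.87
tcp_pos: [0.4046, 0.3165, 0.2311]
tcp_rot: [-1.549, 0.311, -0.31]
force: [1.0, 0.1, 0.4]
opening: 0.004
```

Call:
play_rows --pt "0.03 0 -0.024 0 0 0 255" --pt "0.06 0 -0.048 0 0 0 255" --pt "0.09 0 -0.072 0 0 0 255" --pt "0.12 0 -0.097 0 0 0 255" --pt "0.15 0 -0.121 0 0 0 255" --pt "0.18 0 -0.145 0 0 0 255" --pt "0.2 0 -0.16 0 0 0 255" --pt "0.2 0 -0.16 0 0 0 255"

```text
clock: 1.53
tcp_pos: [0.5298, 0.085, 0.2315]
tcp_rot: [-1.551, 0.316, -0.319]
force: [0.5, -0.2, 0.0]
opening: -0.001
```

```bash
python3 - <<'E'
from h import *
print(state()['joint_pos'].round(2),state()['opening']);print(delta(*RIM[1],.18).round(3))
E
```

```text
[-0.41  0.34  0.2   1.85 -0.08  0.95  0.99] -0.0009657795197342085
shift mm [ 20.6  51.6 -16.8] turn deg [ 0.18 -0.    0.18] tcp [0.5298 0.085  0.2315] F [ 0.5 -0.2  0. ] t 1.5333
[[ 0.919  0.002  0.394]
 [-0.394 -0.004  0.919]
 [ 0.003 -1.    -0.003]]
```

Call:
play_rows --pt "0.01 0.0 -0.008 0 0 0 255" --pt "0.0206 0.01 -0.0168 0.2 0 0.2 255" --pt "0.0206 0.025 -0.0168 0.2 0 0.2 255" --pt "0.0206 0.04 -0.0168 0.2 0 0.2 255" --pt "0.0206 0.05 -0.0168 0.2 0 0.2 255" --pt "0.0206 0.0516 -0.0168 0.2 0 0.2 255" --pt "0.0206 0.0516 -0.0168 0.2 0 0.2 255" --pt "0.0206 0.0516 -0.0168 0.2 0 0.2 255"

```text
clock: 2.2
tcp_pos: [0.5425, 0.0617, 0.1805]
tcp_rot: [-1.547, 0.317, -0.317]
force: [-0.0, -0.3, -0.1]
opening: 0.004
```

```bash
python3 - <<'E'
from h import *
delta(*RIM[1],.147)
s=snapshot('scene');t=snapshot('top')
a=cv2.resize(s[120:230,200:330,::-1],(650,550));cv2.imwrite('pics/s2.png',a)
cv2.imwrite('pics/t2.png',cv2.resize(t[120:230,190:300,::-1],(550,550)))
E
```

```text
shift mm [-0.1 33.5 -0.5] turn deg [-0.05  0.    0.01] tcp [0.5425 0.0617 0.1805] F [-0.  -0.3 -0.1] t 2.2
```

View pics/s2.png

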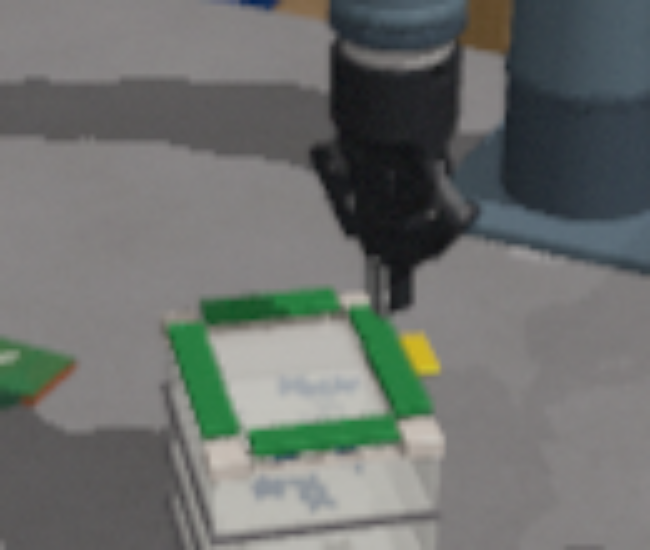

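View pics/t2.png

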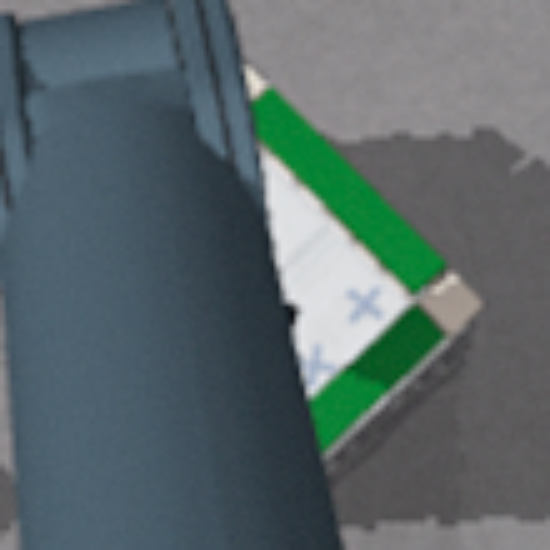

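The scene crop puts the fingertip just above section 1, at about (278,181) in full-image pixels. The top view is blocked by the arm.

```bash
python3 - <<'E'
from h import *
print(proj('scene',np.array([[.5425,.0617,.1805],[.5425,.0617,.153]])))
E
```

```text
[[277.32254273 182.00958228]
 [277.10005029 189.79540597]]
```

Call:
play_rows --pt "0 0.012 -0.0005 0 0 0 255" --pt "0 0.021 -0.0005 0 0 0 255" --pt "0 0.025 -0.0005 0 0 0 255" --pt "0 0.027 -0.0005 0 0 0 255" --pt "0 0.029 -0.0005 0 0 0 255" --pt "0 0.031 -0.0005 0 0 0 255" --pt "0 0.0325 -0.0005 0 0 0 255" --pt "0 0.0335 -0.0005 0 0 0 255"

```text
clock: 2.97
tcp_pos: [0.543, 0.0612, 0.1473]
tcp_rot: [-1.546, 0.316, -0.318]
force: [-0.9, 0.8, -0.4]
opening: -0.002
```

```bash
python3 - <<'E'
from h import *
delta(*RIM[1],.1455)
E
```

```text
shift mm [-0.7  1.8 -0.1] turn deg [-0.09  0.    0.08] tcp [0.543  0.0612 0.1473] F [-0.9  0.8 -0.4] t 2.9667
```

Call:
play_rows --pt "0 0.0005 0 0 0 0 255" --pt "0 0.001 0 0 0 0 255" --pt "0 0.0013 0 0 0 0 255" --pt "0 0.0016 0 0 0 0 255" --pt "0 0.0018 0 0 0 0 255" --pt "0 0.0018 0 0 0 0 255" --pt "0 0.0018 0 0 0 0 255" --pt "0 0.0018 0 0 0 0 255"

```text
clock: 3.63
tcp_pos: [0.5432, 0.0612, 0.1461]
tcp_rot: [-1.546, 0.316, -0.319]
force: [-1.7, 0.4, 4.7]
opening: 0.004
```

Call:
play_rows --pt "0 -0.002 0 0 0 0 255" --pt "0 -0.01 0 0 0 0 255" --pt "0 -0.02 0 0 0 0 255" --pt "0 -0.03 0 0 0 0 255" --pt "0 -0.04 0 0 0 0 255" --pt "0 -0.04 0 0 0 0 255" --pt "0 -0.04 0 0 0 0 255" --pt "0 -0.04 0 0 0 0 255"

```text
clock: 4.3
tcp_pos: [0.5429, 0.0612, 0.186]
tcp_rot: [-1.546, 0.316, -0.319]
force: [-0.9, 0.2, -0.1]
opening: 0.003
```

```bash
python3 - <<'E'
from h import *
delta(*RIM[2],.183)
s=snapshot('scene')
cv2.imwrite('pics/s3.png',cv2.resize(s[120:260,200:330,::-1],(520,560)))
E
```

```text
shift mm [87.4  3.2 41.4] turn deg [-0.11  0.    0.09] tcp [0.5429 0.0612 0.186 ] F [-0.9  0.2 -0.1] t 4.3
```

View pics/s3.png

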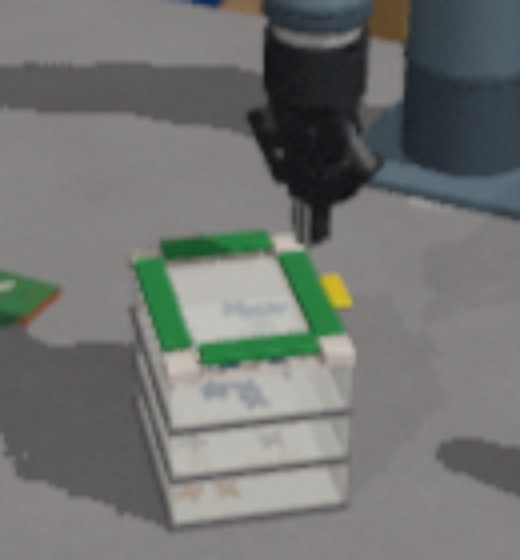

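Section 1 is shut: contact came at z = 0.146, and the picture shows it flush with the corners at (320,300). Next is section 2.

Call:
play_rows --pt "0.02 0 0.01 0 0 0 255" --pt "0.045 0 0.021 0 0 0 255" --pt "0.067 0 0.032 0 0 0 255" --pt "0.08 0 0.038 0 0 0 255" --pt "0.0874 0.003 0.0414 -0.1 0 0.1 255" --pt "0.0874 0.003 0.0414 -0.1 0 0.1 255" --pt "0.0874 0.003 0.0414 -0.1 0 0.1 255" --pt "0.0874 0.003 0.0414 -0.1 0 0.1 255"

```text
clock: 5.02
tcp_pos: [0.638, 0.0648, 0.1824]
tcp_rot: [-1.548, 0.319, -0.315]
force: [-0.8, -0.5, -0.6]
opening: -0.003
```

```bash
python3 - <<'E'
from h import *
delta(*RIM[2],.146)
s=snapshot('scene')
cv2.imwrite('pics/s4.png',cv2.resize(s[120:260,200:330,::-1],(520,560)))
E
```

```text
shift mm [ 1.4 36.4  0.7] turn deg [ 0.05  0.   -0.13] tcp [0.638  0.0648 0.1824] F [-0.8 -0.5 -0.6] t 5.0167
```

View pics/s4.png

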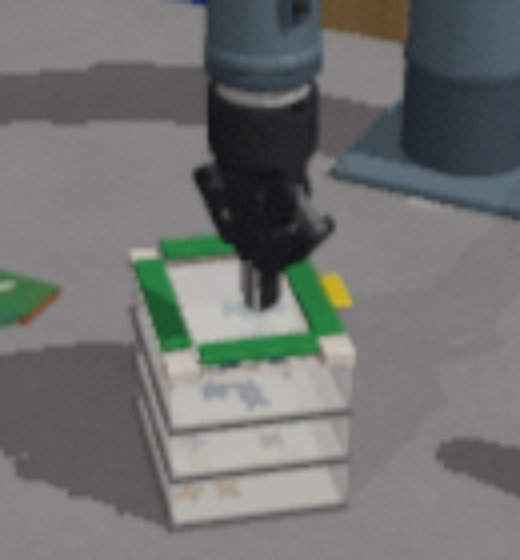

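The fingertip, at (262,305), hangs over the middle of section 2, at (262,348).

Call:
play_rows --pt "0.0014 0.012 0.0007 0 0 -0.1 255" --pt "0.0014 0.022 0.0007 0 0 -0.1 255" --pt "0.0014 0.027 0.0007 0 0 -0.1 255" --pt "0.0014 0.0295 0.0007 0 0 -0.1 255" --pt "0.0014 0.032 0.0007 0 0 -0.1 255" --pt "0.0014 0.034 0.0007 0 0 -0.1 255" --pt "0.0014 0.0358 0.0007 0 0 -0.1 255" --pt "0.0014 0.0368 0.0007 0 0 -0.1 255"

```text
clock: 5.73
tcp_pos: [0.6399, 0.0649, 0.1461]
tcp_rot: [-1.548, 0.317, -0.317]
force: [-3.4, -1.0, 8.6]
opening: 0.003
```

Call:
play_rows --pt "0 0.0002 0 0 0 0 255" --pt "0 0.0004 0 0 0 0 255" --pt "0 -0.006 0 0 0 0 255" --pt "0 -0.015 0 0 0 0 255" --pt "0 -0.028 0 0 0 0 255" --pt "0 -0.038 0 0 0 0 255" --pt "0 -0.038 0 0 0 0 255" --pt "0 -0.038 0 0 0 0 255"

```text
clock: 6.4
tcp_pos: [0.6407, 0.065, 0.1854]
tcp_rot: [-1.547, 0.315, -0.319]
force: [0.1, -0.4, -0.5]
opening: 0.004
```

```bash
python3 - <<'E'
from h import *
delta(*RIM[3],.183)
s=snapshot('scene')
cv2.imwrite('pics/s5.png',cv2.resize(s[120:260,200:330,::-1],(520,560)))
E
```

```text
shift mm [ 12.9   2.3 -97.5] turn deg [-0.05  0.    0.13] tcp [0.6407 0.065  0.1854] F [ 0.1 -0.4 -0.5] t 6.4
```

View pics/s5.png

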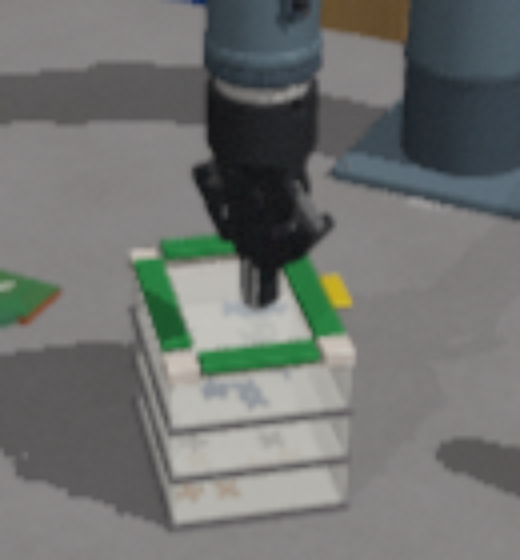

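Section 2 is down: there was contact at 0.146, it now sits lower at (262,357), and the gap under it has closed. Next is section 3.

Call:
play_rows --pt "0.003 0 -0.02 0 0 0 255" --pt "0.006 0 -0.045 0 0 0 255" --pt "0.009 0 -0.07 0 0 0 255" --pt "0.011 0 -0.088 0 0 0 255" --pt "0.0129 0.002 -0.0975 0 0 0.1 255" --pt "0.0129 0.002 -0.0975 0 0 0.1 255" --pt "0.0129 0.002 -0.0975 0 0 0.1 255" --pt "0.0129 0.002 -0.0975 0 0 0.1 255"

```text
clock: 7.12
tcp_pos: [0.6139, -0.0277, 0.1822]
tcp_rot: [-1.546, 0.316, -0.314]
force: [-0.2, 1.3, 0.9]
opening: 0.001
```

```bash
python3 - <<'E'
from h import *
delta(*RIM[3],.1462)
s=snapshot('scene')
cv2.imwrite('pics/s6.png',cv2.resize(s[120:260,200:330,::-1],(520,560)))
for c,st,m in comps(snapshot('top'),(185,120,300,230)): print(c,st[4],plane('top',c,.146))
E
```

```text
shift mm [ 1.2 36.  -1.8] turn deg [-0.06 -0.   -0.09] tcp [ 0.6139 -0.0277  0.1822] F [-0.2  1.3  0.9] t 7.1167
[219.62582781 152.23509934] 302 [0.63891309 0.06540939 0.146     ]
[219.9826087  185.51594203] 345 [0.55352441 0.07128745 0.146     ]
```

View pics/s6.png

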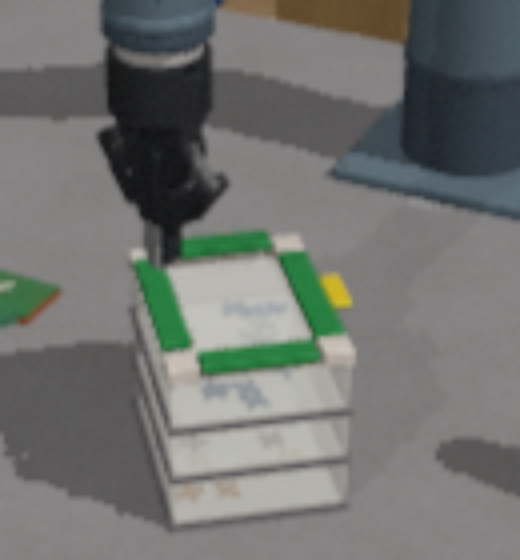

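The organiser hasn't moved. The fingertip, at (165,262), is above the middle of section 3.

Call:
play_rows --pt "0.0012 0.012 -0.0018 0 0 -0.1 255" --pt "0.0012 0.022 -0.0018 0 0 -0.1 255" --pt "0.0012 0.027 -0.0018 0 0 -0.1 255" --pt "0.0012 0.0295 -0.0018 0 0 -0.1 255" --pt "0.0012 0.032 -0.0018 0 0 -0.1 255" --pt "0.0012 0.034 -0.0018 0 0 -0.1 255" --pt "0.0012 0.0356 -0.0018 0 0 -0.1 255" --pt "0.0012 0.0362 -0.0018 0 0 -0.1 255"

```text
clock: 7.88
tcp_pos: [0.6143, -0.03, 0.1461]
tcp_rot: [-1.547, 0.315, -0.316]
force: [-0.7, 0.4, 5.2]
opening: 0.004
```

Call:
play_rows --pt "0 0.0002 0 0 0 0 255" --pt "0 0.0004 0 0 0 0 255" --pt "0 -0.006 0 0 0 0 255" --pt "0 -0.015 0 0 0 0 255" --pt "0 -0.028 0 0 0 0 255" --pt "0 -0.038 0 0 0 0 255" --pt "0 -0.038 0 0 0 0 255" --pt "0 -0.038 0 0 0 0 255"

```text
clock: 8.55
tcp_pos: [0.6151, -0.03, 0.1854]
tcp_rot: [-1.546, 0.313, -0.318]
force: [-0.5, -0.6, -0.3]
opening: 0.001
```

```bash
python3 - <<'E'
from h import *
delta(*RIM[4],.183)
s=snapshot('scene')
cv2.imwrite('pics/s7.png',cv2.resize(s[120:260,200:330,::-1],(520,560)))
E
```

```text
shift mm [-89.2   2.1 -39.7] turn deg [-0.1   0.    0.16] tcp [ 0.6151 -0.03    0.1854] F [-0.5 -0.6 -0.3] t 8.55
```

View pics/s7.png

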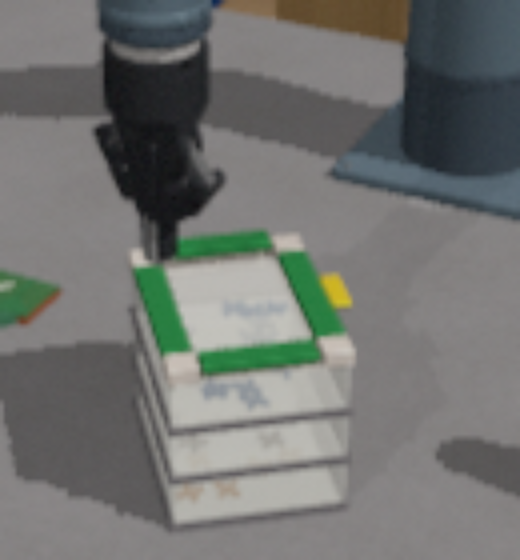

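Section 3 is now down and flush at (163,305), with contact at 0.146. Next is section 4.

Call:
play_rows --pt "-0.02 0 -0.009 0 0 0 255" --pt "-0.045 0 -0.02 0 0 0 255" --pt "-0.067 0 -0.03 0 0 0 255" --pt "-0.082 0 -0.036 0 0 0 255" --pt "-0.0892 0.002 -0.0397 0 0 0.1 255" --pt "-0.0892 0.002 -0.0397 0 0 0.1 255" --pt "-0.0892 0.002 -0.0397 0 0 0.1 255" --pt "-0.0892 0.002 -0.0397 0 0 0.1 255"

```text
clock: 9.27
tcp_pos: [0.5181, -0.0315, 0.1824]
tcp_rot: [-1.546, 0.314, -0.316]
force: [0.5, -0.1, 0.3]
opening: -0.001
```

```bash
python3 - <<'E'
from h import *
delta(*RIM[4],.1462)
s=snapshot('scene')
cv2.imwrite('pics/s8.png',cv2.resize(s[120:260,200:330,::-1],(520,560)))
for c,st,m in comps(snapshot('top'),(185,120,300,230)): print(c,st[4],plane('top',c,.146))
E
```

```text
shift mm [-0.5 36.2 -0.4] turn deg [-0.08  0.    0.03] tcp [ 0.5181 -0.0315  0.1824] F [ 0.5 -0.1  0.3] t 9.2667
[219.89967638 152.04854369] 309 [0.63933497 0.06468599 0.146     ]
[224.13968958 189.61862528] 451 [0.54223396 0.06188351 0.146     ]
```

View pics/s8.png

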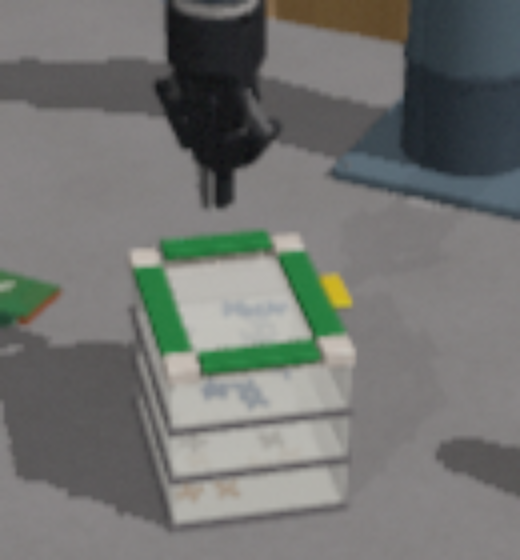

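The fingertip, at (217,205), is above the middle of section 4, at (215,243).

Call:
play_rows --pt "-0.0005 0.012 -0.0004 0 0 0 255" --pt "-0.0005 0.022 -0.0004 0 0 0 255" --pt "-0.0005 0.027 -0.0004 0 0 0 255" --pt "-0.0005 0.0295 -0.0004 0 0 0 255" --pt "-0.0005 0.032 -0.0004 0 0 0 255" --pt "-0.0005 0.034 -0.0004 0 0 0 255" --pt "-0.0005 0.0357 -0.0004 0 0 0 255" --pt "-0.0005 0.0364 -0.0004 0 0 0 255"

```text
clock: 10.03
tcp_pos: [0.5175, -0.0317, 0.146]
tcp_rot: [-1.546, 0.314, -0.316]
force: [-2.0, -0.0, 8.2]
opening: 0.001
```

Call:
play_rows --pt "0 0.0002 0 0 0 0 255" --pt "0 0.0004 0 0 0 0 255" --pt "0 -0.006 0 0 0 0 255" --pt "0 -0.02 0 0 0 0 255" --pt "0 -0.04 0 0 0 0 255" --pt "0 -0.06 0 0 0 0 255" --pt "0 -0.09 0 0 0 0 255" --pt "0 -0.11 0 0 0 0 255"

```text
clock: 10.7
tcp_pos: [0.5181, -0.032, 0.2587]
tcp_rot: [-1.546, 0.313, -0.318]
force: [0.7, 0.2, 0.6]
opening: -0.002
```

```bash
python3 - <<'E'
from h import *
delta(.42,.35,.25)
print(state()['joint_pos'].round(2))
E
```

```text
shift mm [-239.8    8.7  313.2] turn deg [-0.14  0.    0.17] tcp [ 0.5181 -0.032   0.2587] F [0.7 0.2 0.6] t 10.7
[-0.22  0.28  0.23  1.87 -0.08  1.    1.22]
```

Now I'll move clear to the side at this height, so the top camera can see the lid.

Call:
play_rows --pt "-0.02 0 0.025 0 0 0 255" --pt "-0.04 0 0.05 0 0 0 255" --pt "-0.063 0 0.08 0 0 0 255" --pt "-0.085 0 0.11 0 0 0 255" --pt "-0.107 0 0.14 0 0 0 255" --pt "-0.13 0 0.17 0 0 0 255" --pt "-0.15 0 0.195 0 0 0 255" --pt "-0.17 0 0.22 0 0 0 255"

```text
clock: 11.37
tcp_pos: [0.4471, 0.2389, 0.2593]
tcp_rot: [-1.545, 0.311, -0.318]
force: [1.6, 0.4, 0.6]
opening: -0.002
```

Call:
play_rows --pt "-0.015 0 0.025 0 0 0 255" --pt "-0.03 0 0.05 0 0 0 255" --pt "-0.04 0 0.075 0 0 0 255" --pt "-0.05 0 0.1 0 0 0 255" --pt "-0.06 0 0.12 0 0 0 255" --pt "-0.06 0 0.13 0 0 0 255" --pt "-0.06 0 0.13 0 0 0 255" --pt "-0.06 0 0.13 0 0 0 255"

```text
clock: 12.03
tcp_pos: [0.4433, 0.3808, 0.2595]
tcp_rot: [-1.546, 0.312, -0.319]
force: [0.0, -1.0, 0.6]
opening: -0.005
```

```bash
python3 - <<'E'
from h import *
delta(.42,.35,.25)
s=snapshot('scene');t=snapshot('top')
cv2.imwrite('pics/s9.png',cv2.resize(s[170:260,220:310,::-1],None,fx=6,fy=6,interpolation=2))
cv2.imwrite('pics/t9.png',cv2.resize(t[:,:,::-1],None,fx=1.5,fy=1.5))
for c,st,m in comps(t,(185,120,300,230)): print(c,st[4],plane('top',c,.146))
E
```

```text
shift mm [ -9.4   9.3 -37.5] turn deg [-0.14  0.    0.24] tcp [0.4433 0.3808 0.2595] F [ 0.  -1.   0.6] t 12.0333
[219.8961039  152.03246753] 308 [0.63937763 0.06469161 0.146     ]
[258.21854305 158.24503311] 453 [ 0.61439338 -0.02961905  0.146     ]
[224.14945055 189.6043956 ] 455 [0.54226753 0.0618566  0.146     ]
[262.73717949 196.09294872] 312 [ 0.51721017 -0.03146526  0.146     ]
```

View pics/s9.png

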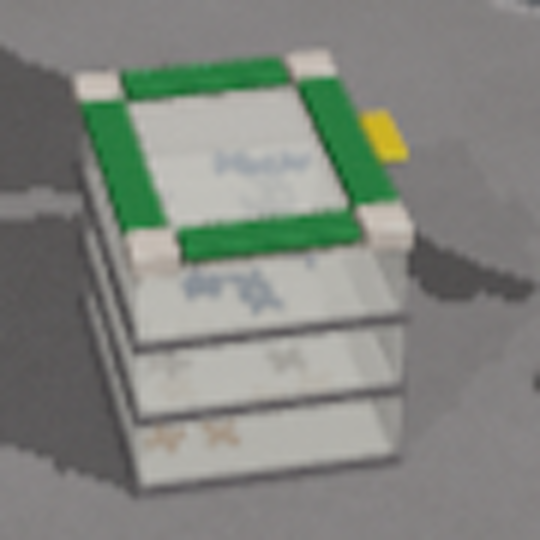

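View pics/t9.png

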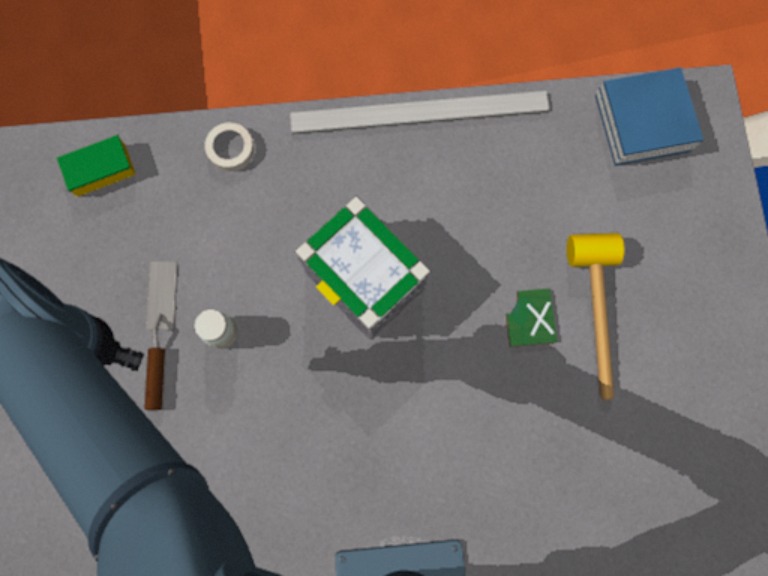

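All four sections look flush with the white corners, around (240,150) in the scene crop. In the top view the organiser at (363,262) and all bystanders are where they started, and the arm is clear.

```bash
python3 -c "
from workcell import *
print(hand_in())"
```

```text
the job is handed in; nothing more can be done
None
```

All four green rim sections are pressed shut. I started with the yellow-tab side and went clockwise as seen from above, one section at a time, pressing with the closed fingertips. I handed the job in at about 12 s, well under the 51 s limit.

- **Pressing:** each section stopped the fingertip at 146 mm, the clicked-shut height. The wrist force readings I took stayed under about 9 N.
- **Final pictures:** all four sections look flush with the white corners. Their centres are within about 1 mm of where they started. The mallet, trowel, azulejo fragment and jar appear unmoved.
- **Arm:** it finished clear of everything, with the tool at 0.26 m height and force readings at noise level.
- **Disagreement:** the two-view height measurement of the raised sections gave 147–149 mm against the stated 153 mm. The likely cause is that the scene view also caught the sections' side faces, which pulls the measured centre down.

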